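# Find the loose bolt on the jeweller's bench mount and hold its cap open

## Robot

A 6-joint arm with a two-finger parallel gripper is mounted at the origin on the work surface. World frame = base frame: x ahead of the robot, y to its left, z up, the work surface at z = 0. Lengths are in m, angles in degrees, forces in N, time in s.
With the tool pointing down it reaches from about 0.4 to 0.825 m from the base axis. Payload 7 kg.
Tool frame: the origin (TCP) lies midway between the tips of the shut fingers; the grasp point (between the pads) lies r.grip_depth behind it (r.grip_depth is the distance from the TCP to the grasp point, in m); z points along the fingers, y is the line along which they close (so a half turn about z gives the same grasp; the last joint's range is limited). The gripper opens to 88 mm and grips with 3 to 60 N. Pads are 19 mm wide; open, the fingers measure 130 mm over their backs; the gripper's body (78 mm by 193 mm) begins 47 mm behind the grasp point.
Start: joints at [83.314, 20.546, 0.682, 0, -70.136, -16.507], TCP at [0.266, 0.62, 0.227] pointing down, gripper open.
Joint ranges: [-176.03, 176.03], [-82.01, 121.73], [-58.28, 71.71], [-173.87, 95.51], [-174.79, -0.11], [-173.66, 173.66]. Speed limits (degrees/s): [136.94, 136.94, 172.46, 180, 180, 180].

## Interface

Orientations are given as [roll, pitch, yaw] about the fixed x, y, z axes, in that order (R = Rz(yaw) Ry(pitch) Rx(roll)).
In Python, from plant import r gives the robot as it stands.
- The arm moves only by the tool send_path, called after "Request:" as a command line: name --argument value ..., lists and objects as JSON in quotes. Schema: {"type":"object","properties":{"offsets":{"type":"array","items":{"type":"number"},"minItems":6,"maxItems":72},"jaw":{"type":"number"},"grip_force":{"type":"number"},"only":{"type":"string"},"quiet":{"type":"boolean"},"lines":{"type":"string"}},"required":["offsets"],"additionalProperties":false}. offsets is one flat list of numbers that holds 1 to 12 rows one after another, with no inner brackets; each row has 6 numbers: dx, dy, dz in m, then a rotation vector rx, ry, rz in degrees; each row is the pose to reach, as a shift and turn from the pose commanded when the call began, along the tool's axes at that moment; what a row does not reach only later rows make up. A row lasts 1/12 s, in which the tool goes at most 0.0417 m and 7.16 degrees, less where a joint would pass 70% of its speed; a pose out of reach is approached as far as the arm can. jaw is the finger opening in m, set as the call begins (left out keeps the last). The fingers move at their own pace and stop on an object; grip_force is the grip in N (left out, the last holds). Time passes only in rows, so rows that do not move let the fingers close. The tool returns the time, the measured TCP pose, the force, the opening and the grip force at its end. only (a regular expression) keeps the lines of the reply that match it, lines (a string "A,B") keeps lines A to B, and quiet returns only ok. Input that does not fit is refused with a message, and nothing moves.
- r.get_state(): the state, without advancing time (a new reading comes with each control period).
- r.capture(name): name is "scene" or "top" or "wrist"; returns a dict with "frame" (384x512x3 uint8, red, green, blue), "z_map" (384x512 float32, m along the optical axis (not along the pixel's ray), 0 where there is no reading), "fx", "fy", "cx", "cy" (pixels), "cam_to_world" (4x4, takes a point from camera to world coordinates). Camera axes: x right, y down, z forward; pixel columns grow to the right and rows downward; lengths in m; the calibration is good to about 2 mm. The wrist camera is an equidistant fisheye: a pixel r from the principal point sees the ray r / f radians off the axis. A picture is of the moment at which its call begins.
- r.close_job(): hands the job in; it is judged then, once.
The state is a dict: "time_s": time; "joints": joint angles; "qd": joint speeds; "joint_torque": joint torques, N m; "tcp_pos": TCP position; "eef_rot": TCP orientation; "contact_force": force on the tool from outside, world axes, zero at the start; "moment": the same for the moment, N m; "gripper_width": finger opening in m; "gripper_force": force on a finger pad.
Only numpy, scipy, OpenCV 4.12 (cv2) and the standard library are available. Lean on these libraries where they do the work, as an engineer would, in place of code of your own. Each camera call takes 0.05 s, during which the arm holds its last target. There are 200 camera calls.

## Task

One of the three bolts of the blue bench mount has worked loose. Take the sanding stick off the bolts and lay it flat on the bench clear of the mount, tap down on the bolt heads to find the one that sinks, then lift only that bolt's yellow cap until it stands nearly upright. Finish still holding the cap up with the gripper (it springs shut if let go), and leave the bur stand, file pot and wax bar where they are.

Things in the scene. Friction and masses are not known exactly. Their poses are not given: they have to be found in the camera images.
- mount: blue painted steel bench mount, a low box bolted to the bench: 178 (x) x 330 (y) x 38 high, with a raised bare steel bar (36 x 200 x 22) along its back. Origin at bench level under the middle bolt; the box reaches 72 mm to the front (-x, robot side) and 106 mm to the back (+x), 165 mm to either side (y). z up. Fixed. Its place and yaw vary (up to 0.3 rad).
- stick: wooden sanding stick, grey abrasive on one part, 24 (x) x 260 (y) x 14 high, about 80 g, at first lying across the three bolt heads, underside 62 mm above the bench. Origin: centre of its underside; length along its y. Between two bolts it is clear: the mount's top is 24 mm below its underside (cap plates 12 mm). In front of each bolt a cap's grip stands about 36 mm from its side.
- bur_stand: bystander: green plastic stand 70 x 100 x 28 full of small burs, up to 75 high, loose, well to the left of the mount. Origin at centre of underside.
- file_pot: bystander: round wooden pot of diameter 64, 45 high, with needle files up to 125 high, loose, well to the left of the mount. Origin at centre of underside.
- wax_bar: bystander: red bar of polishing compound 45 x 110 x 28, loose, behind the mount. The bench to the right of the mount is empty. Origin at centre of underside.
- head_1 (a point): centre of the top face of the left (+y) bolt's steel hex head, at x 0, y +100 of the mount, 62 mm above the bench when not pushed in. Head 24 mm across flats; it stands 12 mm above its cap's plate. The point moves with the bolt.
- bolt_1 (a joint): how far the left (+y) bolt has been pushed down, m; 0 at the start. A tight bolt gives less than 2 mm under 20 N; the one loose bolt (any of the three, all look alike) gives way at about 3 N, stops firmly after 7 mm and stays down.
- grip_1 (a point): centre of the black rubber grip of the left (+y) cap: a round bar of diameter 16 and length 24 lying along the mount's y. Closed, it is 56 mm in front (-x) of the bolt's axis and 61 mm above the bench, 23 mm above the mount's top. Its two ends are free to be pinched (fingers closing along the mount's y) and it may turn between the fingers. It moves with the cap.
- hinge_1 (a point): hinge axis of the left (+y) cap, along the mount's y, 34 mm behind (+x) the bolt's axis, 47 mm above the bench. The grip goes round it at 91 mm radius; closed, the grip is 90 mm in front of and 14 mm above it.
- cap_1 (a joint): opening angle of the left (+y) cap, rad: 0 closed (flat), grows as the grip swings up and back (+x), stop at 1.75. The cap is a yellow plate 64 x 52 x 6 with a window through which the bolt head stands; 70 g. A light spring shuts it when let go (about 1 N at the grip).
- head_2 (a point): centre of the top face of the middle bolt's steel hex head, at x 0, y 0 of the mount, 62 mm above the bench when not pushed in. Head 24 mm across flats; it stands 12 mm above its cap's plate. The point moves with the bolt.
- bolt_2 (a joint): how far the middle bolt has been pushed down, m; 0 at the start. A tight bolt gives less than 2 mm under 20 N; the one loose bolt (any of the three, all look alike) gives way at about 3 N, stops firmly after 7 mm and stays down.
- grip_2 (a point): centre of the black rubber grip of the middle cap: a round bar of diameter 16 and length 24 lying along the mount's y. Closed, it is 56 mm in front (-x) of the bolt's axis and 61 mm above the bench, 23 mm above the mount's top. Its two ends are free to be pinched (fingers closing along the mount's y) and it may turn between the fingers. It moves with the cap.
- hinge_2 (a point): hinge axis of the middle cap, along the mount's y, 34 mm behind (+x) the bolt's axis, 47 mm above the bench. The grip goes round it at 91 mm radius; closed, the grip is 90 mm in front of and 14 mm above it.
- cap_2 (a joint): opening angle of the middle cap, rad: 0 closed (flat), grows as the grip swings up and back (+x), stop at 1.75. The cap is a yellow plate 64 x 52 x 6 with a window through which the bolt head stands; 70 g. A light spring shuts it when let go (about 1 N at the grip).
- head_3 (a point): centre of the top face of the right (-y) bolt's steel hex head, at x 0, y -100 of the mount, 62 mm above the bench when not pushed in. Head 24 mm across flats; it stands 12 mm above its cap's plate. The point moves with the bolt.
- bolt_3 (a joint): how far the right (-y) bolt has been pushed down, m; 0 at the start. A tight bolt gives less than 2 mm under 20 N; the one loose bolt (any of the three, all look alike) gives way at about 3 N, stops firmly after 7 mm and stays down.
- grip_3 (a point): centre of the black rubber grip of the right (-y) cap: a round bar of diameter 16 and length 24 lying along the mount's y. Closed, it is 56 mm in front (-x) of the bolt's axis and 61 mm above the bench, 23 mm above the mount's top. Its two ends are free to be pinched (fingers closing along the mount's y) and it may turn between the fingers. It moves with the cap.
- hinge_3 (a point): hinge axis of the right (-y) cap, along the mount's y, 34 mm behind (+x) the bolt's axis, 47 mm above the bench. The grip goes round it at 91 mm radius; closed, the grip is 90 mm in front of and 14 mm above it.
- cap_3 (a joint): opening angle of the right (-y) cap, rad: 0 closed (flat), grows as the grip swings up and back (+x), stop at 1.75. The cap is a yellow plate 64 x 52 x 6 with a window through which the bolt head stands; 70 g. A light spring shuts it when let go (about 1 N at the grip).

How it is judged:
By the outcome, as a careful person would: the job done as asked, in the order asked, and still so for the second after the job is handed in, while the arm keeps its last pose, push and grip.
It also fails if it takes over 58 s, if anything falls off the work surface, if the arm or the gripper's body presses on something with over 40 N, if the wrist force passes 120 N, or if a joint passes its speed limit or range.

## Working session

There is one attempt and no reset: what is moved stays moved. The work goes in short steps, Python scripts to look and compute and a tool call to move; the robot and the scene stay as the last step left them, time stands still between calls to the robot, and variables do not carry over. Pictures are saved under pics/ and viewed, at most 10 in all, crops included, and the job is handed in when it is done.

```bash
ls; mkdir -p pics; cat > h.py <<'E'
import numpy as np, cv2
from plant import r
from scipy.spatial.transform import Rotation as Ro
def snap(n,f):
    c=r.capture(n); np.savez(f'pics/{f}.npz',**c); cv2.imwrite(f'pics/{f}.png',c['frame'][:,:,::-1]); return c
def ld(f): return dict(np.load(f'pics/{f}.npz'))
def cloud(c):
    v,u=np.mgrid[0:384,0:512]; z=c['z_map']
    P=np.stack([(u-c['cx'])/c['fx']*z,(v-c['cy'])/c['fy']*z,z],-1)
    W=P@c['cam_to_world'][:3,:3].T+c['cam_to_world'][:3,3]; W[z==0]=np.nan; return W
E
python3 - <<'E'
from h import *
s=r.get_state(); print({k:np.round(v,3) for k,v in s.items()}, r.grip_depth)
a=snap('scene','s1'); b=snap('top','t1')
for c in(a,b): print(np.round(c['cam_to_world'],3),c['fx'],c['cx'],c['cy'])
cv2.imwrite('pics/st.png',np.hstack([cv2.resize(a['frame'],(400,300)),cv2.resize(b['frame'],(400,300))])[:,:,::-1])
E
```

```text
pics
{'time_s': np.float64(0.0), 'joints': array([ 8.3313e+01,  2.0592e+01,  6.3500e-01, -2.1000e-02, -7.0135e+01,
       -1.6508e+01]), 'qd': array([ 0.096, -0.053,  0.061,  0.081, -0.058, -0.018]), 'joint_torque': array([ 2.0000e-03, -5.8272e+01,  2.9304e+01,  6.9970e+00,  7.0000e-03,
       -0.0000e+00]), 'tcp_pos': array([0.266, 0.62 , 0.226]), 'eef_rot': array([ 1.79906e+02, -7.00000e-03, -2.32020e+01]), 'contact_force': array([0.837, 0.289, 0.393]), 'moment': array([ 0.027,  0.009, -0.005]), 'gripper_force': np.float64(0.0), 'gripper_width': np.float64(0.088)} 0.0188
[[ 0.583  0.577 -0.572  1.021]
 [ 0.812 -0.429  0.395 -0.135]
 [-0.017 -0.695 -0.719  0.567]
 [ 0.     0.     0.     1.   ]] 346.6699211448899 256.67318249566864 188.0919501257856
[[ 0.027 -0.994  0.102  0.542]
 [-0.999 -0.029 -0.017  0.146]
 [ 0.02  -0.101 -0.995  1.032]
 [ 0.     0.     0.     1.   ]] 419.6864794706709 257.6374935604804 183.02482708139067
```

View pics/t1.png

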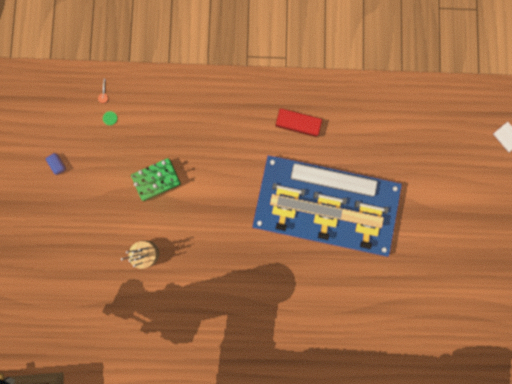

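View pics/s1.png

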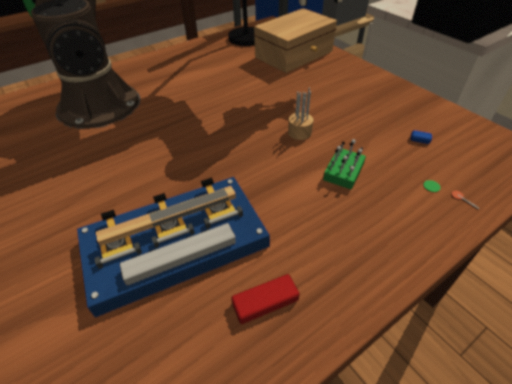

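The top view shows the mount with corners at about (268,157), (400,182), (388,254) and (254,229). The stick runs (270,201)–(382,221), with grips near (283,224), (324,236) and (366,243). The wax bar is at (299,122), and the bur stand and pot are on the left. The scene view agrees.

```bash
cat > m.py <<'E'
from h import *
def fit(name):
    c=ld(name); W=cloud(c); hsv=cv2.cvtColor(c['frame'],cv2.COLOR_RGB2HSV)
    H,S,V=[hsv[...,i].astype(int) for i in range(3)]
    reg=(W[...,0]>.3)&(W[...,0]<.75)&(W[...,1]>-.25)&(W[...,1]<.2)
    out={}
    blue=(H>100)&(H<125)&(S>120)&reg&(W[...,2]>.03)&(W[...,2]<.045)
    (cx,cy),(w,h),a=cv2.minAreaRect((W[blue][:,:2]*1000).astype(np.float32))
    print(name,'blue',cx,cy,w,h,a,'z',np.median(W[blue][:,2]))
    st=reg&(W[...,2]>.068)&(W[...,2]<.085)
    (cx,cy),(w,h),a=cv2.minAreaRect((W[st][:,:2]*1000).astype(np.float32)); print(' stick',cx,cy,w,h,a,'z',np.median(W[st][:,2]),st.sum())
    m=np.median(W[st],0); u=np.linalg.svd(W[st]-W[st].mean(0),full_matrices=False)[2][0]; print('  mean',W[st].mean(0),'dir',np.degrees(np.arctan2(u[1],u[0])))
    blk=reg&(V<60)&(W[...,2]>.054)&(W[...,2]<.075)
    n,l,s,ce=cv2.connectedComponentsWithStats(blk.astype(np.uint8))
    for i in range(1,n):
        if s[i,4]>8: print('  black',s[i,4],ce[i].round(1),np.median(W[l==i],0).round(4))
fit('t1');fit('s1')
E
python3 m.py
```

```text
t1 blue 595.5662841796875 -39.090301513671875 324.6466979980469 170.64869689941406 79.50021362304688 z 0.03717364791481492
 stick 556.5201416015625 -24.736328125 259.44134521484375 74.71207427978516 78.89276885986328 z 0.0751932562488642 1274
  mean [ 0.57749599 -0.02937284  0.07497576] dir -100.67954686015587
  black 40 [280.9 226.5] [0.5422 0.0725 0.0672]
  black 44 [323.5 235.5] [ 0.5244 -0.0259  0.0673]
  black 47 [365.7 244.6] [ 0.5058 -0.1227  0.067 ]
s1 blue 597.8284912109375 -42.7484130859375 326.16448974609375 177.4727783203125 79.32865142822266 z 0.03644150728352513
 stick 560.2953491210938 -29.114639282226562 260.1083984375 71.23731231689453 79.64826965332031 z 0.07438749448898324 1701
  mean [ 0.58216358 -0.04129418  0.07390059] dir 79.73202648483199
  black 71 [207.  182.2] [0.5472 0.068  0.0646]
  black 73 [159.5 197.8] [ 0.5288 -0.0285  0.0648]
  black 150 [191.2 211.6] [0.6006 0.0049 0.0674]
  black 89 [107.9 214.9] [ 0.5114 -0.1268  0.0649]
```

Request:
send_path --offsets '[0.02, 0.02, 0, 0, 0, 2, 0.05, 0.048, 0, 0, 0, 6, 0.075, 0.072, 0, 0, 0, 12, 0.1, 0.095, 0, 0, 0, 18, 0.125, 0.12, 0, 0, 0, 24, 0.15, 0.143, 0, 0, 0, 30, 0.175, 0.167, 0, 0, 0, 36, 0.2, 0.19, 0, 0, 0, 42, 0.225, 0.213, 0, 0, 0, 48, 0.25, 0.236, 0, 0, 0, 54, 0.275, 0.26, 0, 0, 0, 60, 0.28, 0.265, 0, 0, 0, 63]' --jaw 0.05 --grip_force 20

```text
time_s: 1.1
tcp_pos: [0.4193, 0.2627, 0.2264]
eef_rot: [180.0, -0.0, -86.7]
contact_force: [-1.7, 0.3, 0.1]
gripper_width: 0.0502
gripper_force: 0.0
```

```bash
python3 - <<'E'
from h import *
s=r.get_state(); print(s['tcp_pos'],s['eef_rot'],s['joints'].round(1) if hasattr(s['joints'],'round') else s['joints'])
R=Ro.from_euler('xyz',s['eef_rot'],degrees=True).as_matrix()
print(R.T@(np.array([.571,-.087,.227])-s['tcp_pos']))
E
```

```text
[0.41930452 0.26268949 0.22642329] [ 1.79958689e+02 -4.60920826e-02 -8.66516281e+01] [ 54.9   3.4 -21.4  -0.  -65.2 -51.5]
[ 0.35795292 -0.13101201 -0.00038322]
```

Request:
send_path --offsets '[0.02, -0.007, 0, 0, 0, 2, 0.05, -0.018, 0, 0, 0, 4, 0.084, -0.031, 0, 0, 0, 6, 0.12, -0.044, 0, 0, 0, 8, 0.155, -0.057, 0, 0, 0, 10, 0.19, -0.07, 0, 0, 0, 12, 0.226, -0.083, 0, 0, 0, 13.8, 0.262, -0.096, 0, 0, 0, 13.8, 0.298, -0.109, 0, 0, 0, 13.8, 0.334, -0.122, 0, 0, 0, 13.8, 0.352, -0.129, 0, 0, 0, 13.8, 0.358, -0.131, 0, 0, 0, 13.8]'

```text
time_s: 2.1
tcp_pos: [0.5739, -0.0848, 0.2256]
eef_rot: [179.9, -0.0, -100.2]
contact_force: [-0.6, -1.4, -0.4]
gripper_width: 0.0502
gripper_force: 0.0
```

```bash
python3 - <<'E'
from h import *
c=snap('wrist','w1'); print(c['fx'],c['cx'],c['cy'],np.round(c['cam_to_world'],3))
E
```

```text
297.3186396354542 255.1553817984345 197.0791215118002 [[-0.984  0.173  0.042  0.561]
 [ 0.178  0.953  0.246 -0.15 ]
 [ 0.002  0.249 -0.968  0.385]
 [ 0.     0.     0.     1.   ]]
```

View pics/w1.png

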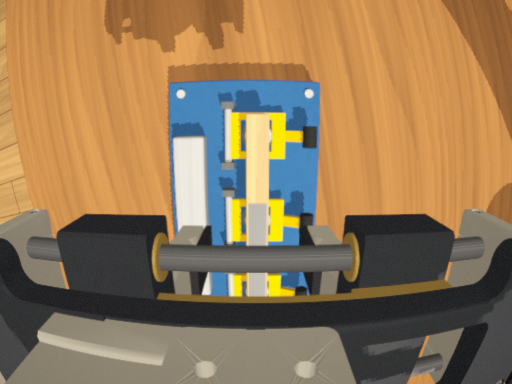

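The wrist view shows the stick spanning columns 246–269 with its near-right end at row 114. Grips are at (310,136) and (307,221), and the bar is at columns 174–206. I'll measure these with the fisheye model.

```bash
cat >> h.py <<'E'
def fcloud(c):
    v,u=np.mgrid[0:384,0:512]; z=c['z_map']; dx=u-c['cx']; dy=v-c['cy']; rr=np.hypot(dx,dy)+1e-9; t=np.tan(rr/c['fx'])
    P=np.stack([dx/rr*t*z,dy/rr*t*z,z],-1)
    W=P@c['cam_to_world'][:3,:3].T+c['cam_to_world'][:3,3]; W[z==0]=np.nan; return W
def locate(W,frame):
    hsv=cv2.cvtColor(frame,cv2.COLOR_RGB2HSV); V=hsv[...,2].astype(int)
    return W
E
python3 - <<'E'
from h import *
c=ld('w1'); W=fcloud(c)
for n,(u,v) in dict(st_end=(258,120),st_l=(249,160),st_r=(266,160),st_l2=(249,200),st_r2=(266,200),grip3=(310,137),grip2=(307,218),c1=(173,85),c2=(316,85),e1=(171,110),e2=(317,110),barL=(178,170),barR=(203,170),bench=(400,120)).items(): print(n,W[v,u].round(4))
st=(W[...,2]>.068)&(W[...,2]<.085)&(np.arange(512)[None]<275)&(np.arange(512)[None]>240)&(np.arange(384)[:,None]<210)
n,l,s,_=cv2.connectedComponentsWithStats(st.astype(np.uint8)); i=1+s[1:,4].argmax(); p=W[l==i]
print(s[i],cv2.minAreaRect((p[:,:2]*1000).astype(np.float32)),np.median(p,0))
# stick in t1/s1: only along band
for f in('t1','s1'):
    c=ld(f);W=cloud(c);q=W-np.array([.58,-.038,0]);a=np.radians(-10.5);mx=q[...,0]*np.cos(a)+q[...,1]*np.sin(a);my=-q[...,0]*np.sin(a)+q[...,1]*np.cos(a)
    k=(W[...,2]>.069)&(W[...,2]<.085)&(abs(mx)<.03)&(abs(my)<.2)
    print(f,[x.round(4) for x in(mx[k].min(),mx[k].max(),my[k].min(),my[k].max())],cv2.minAreaRect((W[k][:,:2]*1000).astype(np.float32)))
    k=(W[...,2]>.055)&(W[...,2]<.066)&(mx>.045)&(abs(my)<.2); print('  bar',[x.round(4) for x in(mx[k].min(),mx[k].max(),my[k].min(),my[k].max())])
E
```

```text
st_end [ 0.557  -0.1512  0.0785]
st_l [ 0.5735 -0.112   0.0775]
st_r [ 0.5561 -0.1086  0.0756]
st_l2 [ 0.5813 -0.0697  0.0777]
st_r2 [ 0.5634 -0.0662  0.0768]
grip3 [ 0.5054 -0.1243  0.0699]
grip2 [ 0.5214 -0.0354  0.07  ]
c1 [ 0.6466 -0.2126  0.039 ]
c2 [ 0.4828 -0.1814  0.0399]
e1 [ 0.6549 -0.1838  0.0381]
e2 [ 0.4867 -0.152   0.0398]
barL [ 0.6552 -0.1138  0.0598]
barR [ 0.627  -0.1082  0.0591]
bench [ 0.3609 -0.125   0.0016]
[ 246  114   24   96 2168] ((565.1840209960938, -107.46461486816406), (101.71083068847656, 23.902555465698242), 80.35575866699219) [ 0.56510647 -0.10962069  0.07693578]
t1 [np.float64(-0.0142), np.float64(0.011), np.float64(-0.1213), np.float64(0.1382)] ((580.14794921875, -29.46063232421875), (259.4776611328125, 24.96151351928711), 79.68009948730469)
  bar [np.float64(0.0572), np.float64(0.0937), np.float64(-0.0976), np.float64(0.1024)]
s1 [np.float64(-0.0129), np.float64(0.0146), np.float64(-0.1249), np.float64(0.1351)] ((581.9566650390625, -33.141998291015625), (259.94464111328125, 27.32212257385254), 79.84236145019531)
  bar [np.float64(0.0593), np.float64(0.0977), np.float64(-0.1007), np.float64(0.0985)]
```

Request:
send_path --offsets '[0, 0, 0.02, 0, 0, 0, 0, 0, 0.05, 0, 0, 0, 0, 0, 0.085, 0, 0, 0, 0, 0, 0.12, 0, 0, 0, 0, 0, 0.145, 0, 0, 0, 0, 0, 0.165, 0, 0, 0, 0, 0, 0.172, 0, 0, 0, 0, 0, 0.175, 0, 0, 0, 0, 0, 0.175, 0, 0, 0]'

```text
time_s: 2.9
tcp_pos: [0.5711, -0.081, 0.0529]
eef_rot: [179.8, -0.1, -99.9]
contact_force: [-11.3, 2.2, 16.0]
gripper_width: 0.0495
gripper_force: 10.6
```

Request:
send_path --offsets '[0, 0, 0, 0, 0, 0, 0, 0, 0, 0, 0, 0, 0, 0, 0, 0, 0, 0, 0, 0, 0, 0, 0, 0, 0, 0, 0, 0, 0, 0]' --jaw 0.015 --grip_force 20

```text
time_s: 3.32
tcp_pos: [0.575, -0.0813, 0.0529]
eef_rot: [-179.8, 0.0, -99.9]
contact_force: [2.8, 0.4, 7.3]
gripper_width: 0.0241
gripper_force: 21.3
```

Request:
send_path --offsets '[0.002, 0, -0.005, 0, 0, 0, 0.003, 0, -0.02, 0, 0, 0, 0.003, 0, -0.04, 0, 0, 0, 0.003, 0, -0.07, 0, 0, 0, 0.003, 0, -0.1, 0, 0, 0, 0.003, 0, -0.12, 0, 0, 0, 0.003, 0, -0.12, 0, 0, 0]'

```text
time_s: 3.9
tcp_pos: [0.5742, -0.0847, 0.176]
eef_rot: [-179.7, 0.1, -100.0]
contact_force: [0.6, 0.1, -0.0]
gripper_width: 0.0239
gripper_force: 19.9
```

```bash
python3 - <<'E'
from h import *
a=snap('scene','s2'); snap('top','t2'); s=r.get_state();print(s['tcp_pos'],s['eef_rot'],s['joints'],s['gripper_width'])
cv2.imwrite('pics/s2c.png',cv2.resize(a['frame'][120:320,50:310],(780,600),interpolation=cv2.INTER_CUBIC)[:,:,::-1])
E
```

```text
[ 0.57214383 -0.08456206  0.17185334] [ 1.79983195e+02  4.53174031e-02 -1.00006941e+02] [ 1.09267462e+01  1.39307696e+01 -1.61905135e+01 -5.58758868e-02
 -5.98782332e+01 -2.09056403e+01] 0.023597720339428405
```

View pics/s2c.png

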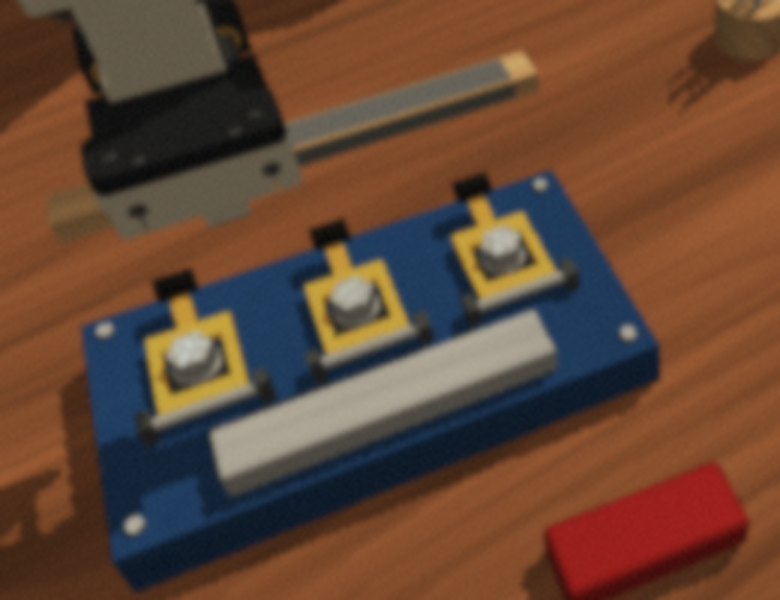

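The stick is held level above the mount and all three heads are visible, at crop (195,352), (353,297) and (500,246). Next I measure the heads and grips from both views and check the bench on the right.

```bash
python3 - <<'E'
from h import *
a=np.radians(-10.5)
for f in('s2','t2'):
    c=ld(f);W=cloud(c);q=W-np.array([.581,-.0374,0]);mx=q[...,0]*np.cos(a)+q[...,1]*np.sin(a);my=-q[...,0]*np.sin(a)+q[...,1]*np.cos(a)
    V=c['frame'].max(-1).astype(int); S=V-c['frame'].min(-1)
    for i,y in((1,.1),(2,0),(3,-.1)):
        k=(W[...,2]>.056)&(W[...,2]<.068)&(np.hypot(mx,my-y)<.022)
        g=(W[...,2]>.055)&(W[...,2]<.075)&(np.hypot(mx+.056,my-y)<.025)
        print(f,i,'head',k.sum(),W[k].mean(0).round(4),'m',mx[k].mean().round(4),my[k].mean().round(4),'| grip',g.sum(),mx[g].mean().round(4),my[g].mean().round(4),W[g][:,2].max().round(4))
W=cloud(ld('s2')); print('corner bench',W[380,3],W[200,3])
W=fcloud(ld('w1'))
for p in((5,120),(5,256),(40,256),(5,330),(60,320)): print(p,W[p].round(3))
W=cloud(ld('t2')); print(W[180,508],W[300,508])
E
```

```text
s2 1 head 114 [0.5988 0.0586 0.0598] m -0.0 0.0976 | grip 94 -0.0529 0.0975 0.0681
s2 2 head 132 [ 0.5808 -0.0394  0.0599] m 0.0001 -0.0021 | grip 102 -0.0526 -0.0018 0.0689
s2 3 head 147 [ 0.5627 -0.1373  0.06  ] m 0.0002 -0.1016 | grip 124 -0.0528 -0.1015 0.0683<stdin>:9: RuntimeWarning: Mean of empty slice.
  ret = um.true_divide(
  ret = ret.dtype.type(ret / rcount)
Traceback (most recent call last):
ValueError: zero-size array to reduction operation maximum which has no identity
```

```bash
python3 - <<'E'
from h import *
W=cloud(ld('s2')); print('corner bench',W[380,3],W[200,3])
W=fcloud(ld('w1'))
for p in((5,120),(5,256),(40,256),(5,330),(60,320)): print(p,W[p].round(3))
W=cloud(ld('t2')); print(W[180,508],W[300,508])
E
```

```text
corner bench [ 6.68685185e-01 -3.62268041e-01  3.71315526e-04] [ 0.25831358 -0.30242264 -0.00257511]
(5, 120) [ 0.715 -0.361 -0.   ]
(5, 256) [ 0.531 -0.306  0.001]
(40, 256) [ 0.54  -0.257 -0.001]
(5, 330) [ 0.433 -0.295  0.001]
(60, 320) [ 0.463 -0.217  0.002]
[ 0.59553671 -0.11634599  0.61280797] [ 3.79586268e-01 -4.89091912e-01  2.98702066e-04]
```

Request:
send_path --offsets '[0.015, 0, 0, 0, 0, 0, 0.045, 0, 0, 0, 0, 0, 0.08, 0, 0, 0, 0, 0, 0.115, 0, 0, 0, 0, 0, 0.15, 0, 0, 0, 0, 0, 0.185, 0, 0, 0, 0, 0, 0.22, 0, 0, 0, 0, 0, 0.255, 0, 0, 0, 0, 0, 0.29, 0, 0.02, 0, 0, 0, 0.318, 0, 0.05, 0, 0, 0, 0.332, 0, 0.08, 0, 0, 0, 0.335, 0, 0.11, 0, 0, 0]'

```text
time_s: 5.0
tcp_pos: [0.5121, -0.4166, 0.0582]
eef_rot: [179.8, 0.1, -100.2]
contact_force: [1.1, 0.7, -0.6]
gripper_width: 0.0239
gripper_force: 19.9
```

Request:
send_path --offsets '[0, 0, 0.02, 0, 0, 0, 0, 0, 0.035, 0, 0, 0, 0, 0, 0.042, 0, 0, 0, 0, 0, 0.042, 0, 0, 0, 0, 0, 0.042, 0, 0, 0]'

```text
time_s: 5.42
tcp_pos: [0.5142, -0.4145, 0.019]
eef_rot: [179.9, 0.0, -100.0]
contact_force: [0.5, -0.3, -0.7]
gripper_width: 0.0239
gripper_force: 19.9
```

```bash
python3 - <<'E'
from h import *
s=r.get_state();print(s['tcp_pos'],s['eef_rot'],s['joints'],s['gripper_width'])
E
```

```text
[ 0.51422297 -0.41448279  0.01898584] [ 1.79896751e+02  2.01057627e-02 -9.99788305e+01] [-2.19871686e+01  2.99379645e+01 -1.42448651e+01  2.52730630e-03
 -4.59223432e+01  1.20065964e+01] 0.023892961347386207
```

Request:
send_path --offsets '[0, 0, 0.004, 0, 0, 0, 0, 0, 0.008, 0, 0, 0, 0, 0, 0.012, 0, 0, 0, 0, 0, 0.014, 0, 0, 0, 0, 0, 0.015, 0, 0, 0, 0, 0, 0.015, 0, 0, 0]' --grip_force 5

```text
time_s: 5.92
tcp_pos: [0.5146, -0.4147, 0.0045]
eef_rot: [180.0, 0.0, -100.0]
contact_force: [-0.1, 0.6, -0.6]
gripper_width: 0.0238
gripper_force: 5.0
```

Request:
send_path --offsets '[0, 0, 0, 0, 0, 0, 0, 0, 0, 0, 0, 0, 0, 0, 0, 0, 0, 0, 0, 0, 0, 0, 0, 0, 0, 0, 0, 0, 0, 0]' --jaw 0.03

```text
time_s: 6.33
tcp_pos: [0.5147, -0.4149, 0.0047]
eef_rot: [-180.0, -0.0, -100.0]
contact_force: [-0.7, 0.2, -0.2]
gripper_width: 0.0302
gripper_force: 0.0
```

```bash
python3 - <<'E'
from h import *
a=snap('scene','s3');b=snap('wrist','w3');s=r.get_state();print(s['tcp_pos'])
cv2.imwrite('pics/x3.png',np.hstack([a['frame'],b['frame']])[:,:,::-1][:,::1][::1] if 0 else cv2.resize(b['frame'],(512,384))[:,:,::-1])
E
```

```text
[ 0.51469475 -0.41485306  0.00463353]
```

View pics/x3.png

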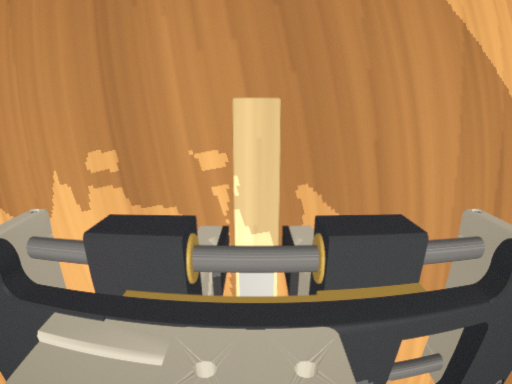

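Request:
send_path --offsets '[0, 0, 0, 0, 0, 0, 0, 0, -0.015, 0, 0, 0, 0, 0, -0.045, 0, 0, 0, 0, 0, -0.08, 0, 0, 0, 0, 0, -0.105, 0, 0, 0]' --jaw 0.05

```text
time_s: 6.85
tcp_pos: [0.5151, -0.4153, 0.1121]
eef_rot: [-179.9, -0.1, -100.0]
contact_force: [0.7, -1.2, 0.0]
gripper_width: 0.0494
gripper_force: 0.0
```

Request:
send_path --offsets '[-0.015, 0, 0, 0, 0, -5, -0.04, 0, 0, 0, 0, -12, -0.07, 0, 0, 0, 0, -19, -0.1, 0, 0, 0, 0, -26, -0.13, 0, 0, 0, 0, -33, -0.16, 0, 0, 0, 0, -40, -0.19, 0, 0, 0, 0, -47, -0.22, 0, 0, 0, 0, -54, -0.245, 0.001, 0, 0, 0, -61, -0.265, 0.001, 0, 0, 0, -68, -0.278, 0.001, 0, 0, 0, -75, -0.283, 0.001, 0, 0, 0, -82]' --jaw 0 --grip_force 20

```text
time_s: 7.85
tcp_pos: [0.5632, -0.134, 0.1098]
eef_rot: [-180.0, -0.0, -17.5]
contact_force: [0.5, -0.0, 0.1]
gripper_width: 0.0006
gripper_force: 0.0
```

Request:
send_path --offsets '[0, 0, 0, 0, 0, -6, 0, 0, 0, 0, 0, -7.5, 0, 0, 0, 0, 0, -7.5, 0, 0, 0, 0, 0, -7.5]'

```text
time_s: 8.18
tcp_pos: [0.5628, -0.1359, 0.1096]
eef_rot: [-180.0, -0.0, -10.6]
contact_force: [-0.3, -0.0, -0.0]
gripper_width: 0.0003
gripper_force: 0.0
```

```bash
python3 - <<'E'
from h import *
b=snap('top','t4');s=r.get_state();print(s['tcp_pos'],s['joints'])
W=cloud(b); k=(W[...,2]>.006)&(W[...,2]<.03)&(W[...,1]<-.2)&(W[...,0]>.4)&(W[...,0]<.62)
n,l,t,_=cv2.connectedComponentsWithStats(k.astype(np.uint8))
for i in range(1,n):
  if t[i,4]>100: p=W[l==i]; print(cv2.minAreaRect((p[:,:2]*1000).astype(np.float32)),np.percentile(p[:,2],[5,50,95]))
E
```

```text
[ 0.56275237 -0.13598466  0.10959343] [ 5.76188630e+00  1.74705081e+01 -2.04654460e+01 -9.88359338e-04
 -5.20626441e+01  7.36551372e+01]
```

Request:
send_path --offsets '[0, 0, 0.015, 0, 0, 0, 0, 0, 0.032, 0, 0, 0, 0, 0, 0.04, 0, 0, 0, 0, 0, 0.044, 0, 0, 0, 0, 0, 0.046, 0, 0, 0, 0, 0, 0.048, 0, 0, 0, 0, 0, 0.05, 0, 0, 0, 0, 0, 0.05, 0, 0, 0]'

```text
time_s: 8.9
tcp_pos: [0.5632, -0.1361, 0.0619]
eef_rot: [180.0, -0.1, -10.5]
contact_force: [-5.3, 0.6, 15.0]
gripper_width: 0.0002
gripper_force: 7.1
```

```bash
python3 - <<'E'
from h import *
b=ld('t4')
W=cloud(b); k=(W[...,2]>.005)&(W[...,2]<.03)&(W[...,1]<-.2)
n,l,t,ce=cv2.connectedComponentsWithStats(k.astype(np.uint8))
for i in range(1,n):
  if t[i,4]>30: p=W[l==i]; print(t[i],cv2.minAreaRect((p[:,:2]*1000).astype(np.float32)),np.percentile(p[:,2],[5,50,95]))
E
```

```text
(no output)
```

View pics/t4.png

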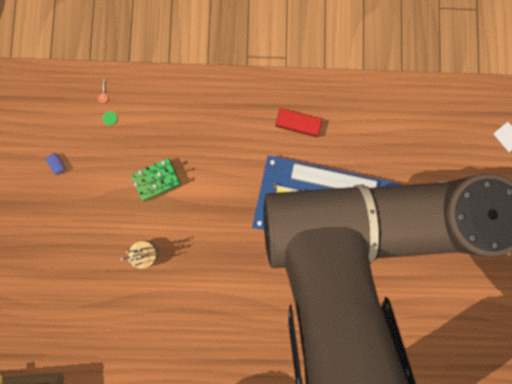

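Bolt 3 is tight: 15 N with no sink. The arm hides the stick in the top view. On to bolt 2.

Request:
send_path --offsets '[0, 0, -0.01, 0, 0, 0, 0, 0, -0.025, 0, 0, 0, 0, -0.03, -0.025, 0, 0, 0, 0, -0.065, -0.025, 0, 0, 0, 0, -0.092, -0.025, 0, 0, 0, 0, -0.1, -0.025, 0, 0, 0, 0, -0.1, -0.015, 0, 0, 0, 0, -0.1, -0.006, 0, 0, 0, 0, -0.1, -0.004, 0, 0, 0, 0, -0.1, -0.002, 0, 0, 0, 0, -0.1, 0, 0, 0, 0, 0, -0.1, 0, 0, 0, 0]'

```text
time_s: 9.9
tcp_pos: [0.5806, -0.0385, 0.0591]
eef_rot: [180.0, 0.0, -10.6]
contact_force: [1.8, -0.8, 0.3]
gripper_width: 0.0005
gripper_force: 0.0
```

Request:
send_path --offsets '[0, 0, 0.001, 0, 0, 0, 0, 0, 0.002, 0, 0, 0, 0, 0, 0.003, 0, 0, 0, 0, 0, 0.004, 0, 0, 0, 0, 0, 0.005, 0, 0, 0, 0, 0, 0.006, 0, 0, 0, 0, 0, 0.006, 0, 0, 0]'

```text
time_s: 10.48
tcp_pos: [0.5813, -0.0379, 0.0549]
eef_rot: [180.0, -0.1, -10.5]
contact_force: [-4.3, -2.1, 12.9]
gripper_width: 0.0005
gripper_force: 6.5
```

Bolt 2 sank 7 mm to a firm stop at 0.055, so it's the loose one. Next I rise, open and go to grip 2.

Request:
send_path --offsets '[0, 0, -0.01, 0, 0, 0, 0, 0, -0.035, 0, 0, 0, 0, 0, -0.06, 0, 0, 0]'

```text
time_s: 10.73
tcp_pos: [0.5802, -0.0375, 0.1135]
eef_rot: [180.0, 0.1, -10.5]
contact_force: [0.5, -0.0, 0.1]
gripper_width: 0.0007
gripper_force: 0.0
```

Request:
send_path --offsets '[-0.015, 0, 0, 0, 0, 0, -0.04, 0, 0, 0, 0, 0, -0.056, 0, 0, 0, 0, 0, -0.056, 0, 0, 0, 0, 0, -0.056, 0, 0, 0, 0, 0]' --jaw 0.05 --grip_force 20

```text
time_s: 11.15
tcp_pos: [0.5259, -0.027, 0.1143]
eef_rot: [-180.0, -0.1, -10.4]
contact_force: [-0.3, -0.8, 0.2]
gripper_width: 0.0284
gripper_force: 0.0
```

```bash
python3 - <<'E'
from h import *
b=snap('wrist','w5');a=snap('scene','s5');s=r.get_state();print(s['tcp_pos'],s['eef_rot'],s['gripper_width'])
cv2.imwrite('pics/x5.png',np.hstack([cv2.resize(b['frame'][60:360,100:400],(400,400)),cv2.resize(a['frame'][100:300,50:250],(400,400))])[:,:,::-1])
E
```

```text
[ 0.52686806 -0.02711071  0.11398731] [-1.79971669e+02 -6.37536175e-02 -1.04696350e+01] 0.03624655126186819
```

View pics/x5.png

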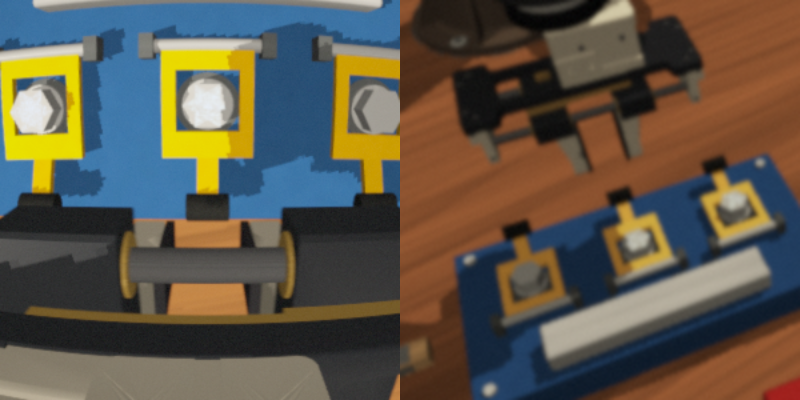

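In the wrist crop grip 2 is at (207,207), centred between the fingers at columns 152 and 265. In the scene crop the middle head is lower than the others, and the stick end is at (415,350) beside the mount. Descending to pinch.

Request:
send_path --offsets '[0, 0, 0.01, 0, 0, 0, 0, 0, 0.03, 0, 0, 0, 0, 0, 0.048, 0, 0, 0, 0, 0, 0.058, 0, 0, 0, 0, 0, 0.064, 0, 0, 0, 0, 0, 0.067, 0, 0, 0, 0, 0, 0.067, 0, 0, 0]' --jaw 0.05

```text
time_s: 11.83
tcp_pos: [0.526, -0.0275, 0.0459]
eef_rot: [180.0, 0.1, -10.5]
contact_force: [-0.4, -0.6, 0.3]
gripper_width: 0.0499
gripper_force: 0.0
```

Request:
send_path --offsets '[0, 0, 0, 0, 0, 0, 0, 0, 0, 0, 0, 0, 0, 0, 0, 0, 0, 0, 0, 0, 0, 0, 0, 0, 0, 0, 0, 0, 0, 0]' --jaw 0.01 --grip_force 15

```text
time_s: 12.25
tcp_pos: [0.5263, -0.0272, 0.047]
eef_rot: [-180.0, -0.1, -10.5]
contact_force: [-0.9, 2.6, 0.8]
gripper_width: 0.0238
gripper_force: 15.0
```

Request:
send_path --offsets '[0.0015, 0, -0.0077, 0, 0, 0, 0.0039, 0, -0.0153, 0, 0, 0, 0.0068, 0, -0.0227, 0, 0, 0, 0.0103, 0, -0.0298, 0, 0, 0, 0.0145, 0, -0.0366, 0, 0, 0, 0.0191, 0, -0.043, 0, 0, 0, 0.0244, 0, -0.049, 0, 0, 0, 0.0301, 0, -0.0545, 0, 0, 0, 0.0301, 0, -0.0545, 0, 0, 0]'

```text
time_s: 13.0
tcp_pos: [0.5567, -0.0329, 0.1024]
eef_rot: [-180.0, -0.0, -10.5]
contact_force: [-2.7, 6.7, 2.2]
gripper_width: 0.0239
gripper_force: 15.0
```

Request:
send_path --offsets '[0.0062, 0, -0.0049, 0, 0, 0, 0.0128, 0, -0.0093, 0, 0, 0, 0.0197, 0, -0.0132, 0, 0, 0, 0.027, 0, -0.0163, 0, 0, 0, 0.0345, 0, -0.0189, 0, 0, 0, 0.0422, 0, -0.0208, 0, 0, 0, 0.0485, 0, -0.0218, 0, 0, 0, 0.0548, 0, -0.0224, 0, 0, 0, 0.0612, 0, -0.0225, 0, 0, 0, 0.0675, 0, -0.0222, 0, 0, 0, 0.0675, 0, -0.0222, 0, 0, 0, 0.0675, 0, -0.0222, 0, 0, 0]'

```text
time_s: 14.0
tcp_pos: [0.6226, -0.0451, 0.1239]
eef_rot: [-180.0, -0.1, -10.5]
contact_force: [-0.4, 5.3, 3.6]
gripper_width: 0.0236
gripper_force: 15.0
```

```bash
python3 - <<'E'
from h import *
a=snap('scene','s6');b=snap('top','t6');s=r.get_state();print(s['tcp_pos'],s['contact_force'])
cv2.imwrite('pics/x6.png',np.hstack([cv2.resize(a['frame'],(400,300)),cv2.resize(a['frame'][120:320,20:287],(400,300))])[:,:,::-1])
W=cloud(a);k=(W[...,2]>.006)&(W[...,2]<.03)&(W[...,1]<-.2)&(W[...,0]<.62)
n,l,t,_=cv2.connectedComponentsWithStats(k.astype(np.uint8))
for i in range(1,n):
  if t[i,4]>30: p=W[l==i]; print(t[i],cv2.minAreaRect((p[:,:2]*1000).astype(np.float32)),np.percentile(p[:,2],[5,50,95]))
W=cloud(b);k=(W[...,2]>.006)&(W[...,2]<.03)&(W[...,1]<-.2)&(W[...,0]<.62)
n,l,t,_=cv2.connectedComponentsWithStats(k.astype(np.uint8))
for i in range(1,n):
  if t[i,4]>30: p=W[l==i]; print(t[i],cv2.minAreaRect((p[:,:2]*1000).astype(np.float32)),np.percentile(p[:,2],[5,50,95]))
E
```

```text
[ 0.62235954 -0.04497494  0.12392329] [-0.38840217  5.29668345  3.64829539]
[  0 269  66  37 884] ((536.601806640625, -289.87237548828125), (104.99923706054688, 27.26654052734375), 80.08966064453125) [0.00765159 0.01258781 0.01444327]
[ 404  225  108   31 1088] ((521.3822631835938, -364.0074157714844), (262.27099609375, 24.802082061767578), 79.96116638183594) [0.00995348 0.01309539 0.0162892 ]
```

View pics/x6.png

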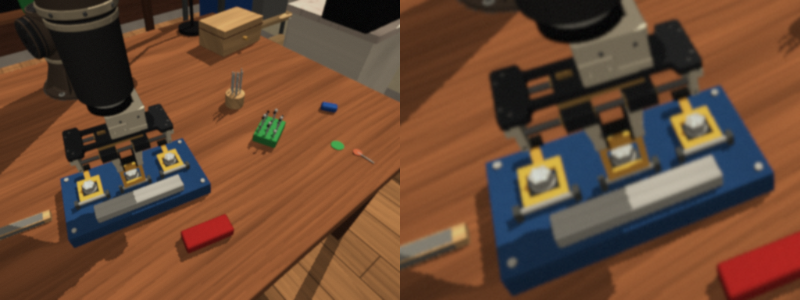

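View pics/t6.png

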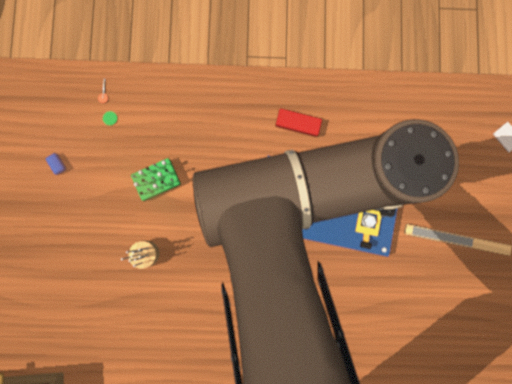

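The cap stands upright in the fingers, about 86° by the grip's position. The stick lies flat with its top at 0.013 m, about 25 mm clear of the mount, and the other items haven't moved.

Request:
send_path --offsets '[0, 0, 0, 0, 0, 0, 0, 0, 0, 0, 0, 0, 0, 0, 0, 0, 0, 0]'

```text
time_s: 14.35
tcp_pos: [0.6223, -0.045, 0.1239]
eef_rot: [-180.0, -0.1, -10.5]
contact_force: [-0.4, 5.4, 3.0]
gripper_width: 0.0238
gripper_force: 15.0
```

```bash
python3 -c "
from plant import r
print(r.close_job())"
```

```text
the job is handed in; nothing more can be done
None
```

The job is handed in at 14.4 s, verdict not shown: the stick lies flat right of the mount, the middle bolt is the loose one (sank 7 mm; right bolt tight, left not tapped), and the gripper holds its cap up at about 86°.

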